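# Unpack and crack open a stuck sample canister

### The arm

A 6-joint arm with a two-finger parallel gripper is mounted at the origin on a cart in front of the work surface, level with it; the furniture and walls round the work are solid. World frame = base frame: x ahead of the robot, y to its left, z up, the work surface at z = 0. Lengths are in m, angles in rad, forces in N, time in s.
With the tool pointing down it reaches from about 0.35 to 0.975 m from the base axis. Payload 4.9 kg.
Tool frame: the origin (TCP) lies midway between the tips of the shut fingers; the grasp point (between the pads) lies 19 mm behind it (ctrl.tcp_to_grasp is the distance from the TCP to the grasp point, in m); z points along the fingers, y is the line along which they close (so a half turn about z gives the same grasp; the last joint's range is limited). The gripper opens to 85 mm and grips with 20 to 120 N. Pads are 22 mm wide; open, the fingers measure 114 mm over their backs; the gripper's body (76 mm by 85 mm) begins 54 mm behind the grasp point. The pads swing forward as they close: fully open they stand 13 mm farther back than shut.
Start: joints at [-1.392, 0.053, 1.613, -0, 1.476, -0.119], TCP at [0.183, -0.597, 0.231] pointing down, gripper open.
Joint ranges: [-3.01, 3.01], [-1.01, 2.22], [0.06, 2.58], [-1.02, 4.17], [0.09, 2.62], [-3.14, 3.14]. Speed limits (rad/s): [2.57, 2.57, 3.14, 3.14, 3.14, 3.14].

### API

Orientations are given as a rotation vector (axis times angle).
In Python, from station import ctrl, optics, sensors gives the robot as it stands (ctrl), with the cameras (optics) and the readings (sensors).
- The arm moves only by the tool move_tool, called after "Call:" as a command line: name --argument value ..., lists and objects as JSON in quotes. Schema: {"type":"object","properties":{"segments":{"type":"array","items":{"type":"number"},"minItems":7,"maxItems":140},"force":{"type":"number"},"only":{"type":"string"},"quiet":{"type":"boolean"},"lines":{"type":"string"}},"required":["segments"],"additionalProperties":false}. segments is one flat list of numbers that holds 1 to 20 rows one after another, with no inner brackets; each row has 7 numbers: the finger opening in m, then dx, dy, dz in parts of the range, where 1.0 means 0.75 m, then a rotation vector rx, ry, rz in shares of pi/2 rad (1.0 is pi/2 rad); each row is the pose to reach, as a shift and turn from the pose commanded when the call began, along the tool's axes at that moment; what a row does not reach only later rows make up. A row lasts 1/12 s, in which the tool goes at most 0.0417 m and 0.125 rad, less where a joint would pass 70% of its speed; a pose out of reach is approached as far as the arm can. The fingers move at their own pace and stop on an object; force is the grip in N (left out, the last holds). Time passes only in rows, so rows that do not move let the fingers close. The tool returns the time, the measured TCP pose, the force, the opening and the grip force at its end. only (a regular expression) keeps the lines of the reply that match it, lines (a string "A,B") keeps lines A to B, and quiet returns only ok. No shift or turn number may pass 1 either way. Input that does not fit is refused with a message, and nothing moves.
- sensors.get_obs(): the state, without advancing time (a new reading comes with each control period).
- optics.get_image(name): name is "side" or "top" or "wrist"; returns the picture (400x640x3 uint8, red, green, blue); there is no depth.
- optics.camera_params(name): a dict with "fx", "fy", "cx", "cy" (pixels), "T" (4x4, takes a point from camera to world coordinates); the wrist camera has in their place "tool_from_camera" (4x4, takes a point from camera to tool coordinates, whose origin is the TCP and whose axes are the flange's). Camera axes: x right, y down, z forward; pixel columns grow to the right and rows downward; lengths in m; the calibration is good to about 2 mm. A picture is of the moment at which its call begins: read the wrist's pose just before it. camera_params takes no time and is no camera call.
- ctrl.finish_job(): hands the job in; it is judged then, once.
The state is a dict: "t": time; "q": joint angles; "dq": joint speeds; "effort": joint torques, N m; "tool_pos": TCP position; "tool_rot": TCP orientation; "contact_force": force on the tool from outside, world axes, zero at the start; "wrist_torque": the same for the moment, N m; "opening": finger opening in m; "grip_force": force on a finger pad.
Only numpy, scipy, OpenCV 4.12 (cv2) and the standard library are available. Lean on these libraries where they do the work, as an engineer would, in place of code of your own. Each camera call takes 0.05 s, during which the arm holds its last target. There are 200 camera calls.

### The job

A small metal sample canister was shipped in the cardboard carton on the bench. Swing the carton's two long flaps open until they stand upright or lean outward, then take the canister's lid by its knob, pull it straight up until the sticky gasket lets go, and hold it level over the canister, raised one to two centimetres. Do not let the lid jump up more than four centimetres, do not knock over the two vials in the carton, and finish while still holding the lid just open.

Things in the scene. Friction and masses are not known exactly. Their poses are not given: they have to be found in the camera images.
- carton: Brown cardboard carton, fixed to the bench, outside 250 (its x) x 190 (its y) x 125 mm high, walls and floor 4 mm, top open between two long flaps. Origin: centre of its underside, z up. At yaw 0 its x points away from the robot, y to the robot's left; turned up to 0.3 rad. Two short end flaps already hang down outside the x ends.
- flap_left (a joint): Hinge angle of the flap on the carton's +y long side: 0 flat over the carton, 1.57 upright, stop at 2.4 leaning outward. Stays where it is left (hinge friction 0.02 N m: under 1 N at the free edge). Starts raised, 0.35 to 0.85. Flap: 240 mm along the carton's x, 62 mm from hinge to free edge, 3 mm thick.
- flap_right (a joint): The same for the flap on the carton's -y long side, its mirror image (both grow as they open).
- flap_left_hinge (a point): Middle of the left flap's hinge line: on the carton at y = +93 mm, z = 125 mm; the hinge runs along the carton's x. It does not move with the flap.
- flap_right_hinge (a point): Middle of the right flap's hinge line: on the carton at y = -93 mm, z = 125 mm.
- canister: Round aluminium canister, diameter 84 mm, 60 mm high, fixed on the carton's floor in the half away from the robot. Origin: centre of its underside; z up.
- canister_rim (a point): Centre of the canister's mouth, 60 mm above its underside; the lid's disc sits here. The gasket needs an upward pull of about 15 to 22 N; the lid gives 2 to 3 mm as the pull rises, then lets go at once and jumps to about 7 mm; beyond 8 mm only its weight is left. It is free of the gasket then and will not stick by itself.
- lid: Loose lid of the canister, about 0.12 kg: steel disc 90 mm across, 10 mm thick, a rubber plug (64 mm across) reaching 8 mm below it into the mouth, and in the middle of the top a black round upright knob, diameter 28 mm, 30 mm tall. Origin: centre of the disc's underside, z up. A sticky gasket holds it: see the rim.
- lid_knob (a point): Point on the knob's axis at the height to grip, 32 mm above the underside of the disc (22 mm above the disc's top, 8 mm below the knob's top).
- vial_a: Loose glass vial with black cap, diameter 25 mm, 52 mm tall, standing in the carton near its end toward the robot, on the +y side. Origin: centre of its underside, z up.
- vial_b: The same kind of vial on the -y side.

How it is judged:
By the outcome, as a careful person would: the job done as asked, in the order asked, and still so for the second after the job is handed in, while the arm keeps its last pose, push and grip.
It also fails if it takes over 51 s, if anything falls off the work surface, if the arm or the gripper's body presses on something with over 40 N, if the wrist force passes 120 N, or if a joint passes its speed limit or range.

## Working session

There is one attempt and no reset: what is moved stays moved. The work goes in short steps, Python scripts to look and compute and a tool call to move; the robot and the scene stay as the last step left them, time stands still between calls to the robot, and variables do not carry over. Pictures are saved under pics/ and viewed, at most 10 in all, crops included, and the job is handed in when it is done.

```bash
ls; mkdir -p pics; python3 - <<'E'
from station import ctrl, optics, sensors
import cv2,numpy as np
np.set_printoptions(precision=4,suppress=True)
for n in("top","side"):
    cv2.imwrite(f"pics/{n}0.png",optics.get_image(n)[...,::-1]); p=optics.camera_params(n); print(n,p)
o=sensors.get_obs();print(o["t"],o["tool_pos"],o["tool_rot"],ctrl.tcp_to_grasp)
E
```

```text
pics
station.py
top {'fx': 511.9646996963185, 'fy': 511.9646996963185, 'cx': 315.13619125222954, 'cy': 204.45674711430664, 'T': array([[-0.0613, -0.9751,  0.2131,  0.3588],
       [-0.9981,  0.0589, -0.0177, -0.028 ],
       [ 0.0047, -0.2138, -0.9769,  0.9415],
       [ 0.    ,  0.    ,  0.    ,  1.    ]])}
side {'fx': 383.67435032826586, 'fy': 383.67435032826586, 'cx': 318.12333821892287, 'cy': 202.03197889420284, 'T': array([[-0.3007, -0.6695,  0.6792, -0.0354],
       [-0.9535,  0.2267, -0.1986,  0.1613],
       [-0.021 , -0.7073, -0.7066,  0.7089],
       [ 0.    ,  0.    ,  0.    ,  1.    ]])}
0.1 [ 0.1833 -0.5969  0.2301] [-3.1049 -0.4659  0.0001] 0.0187
```

View pics/top0.png

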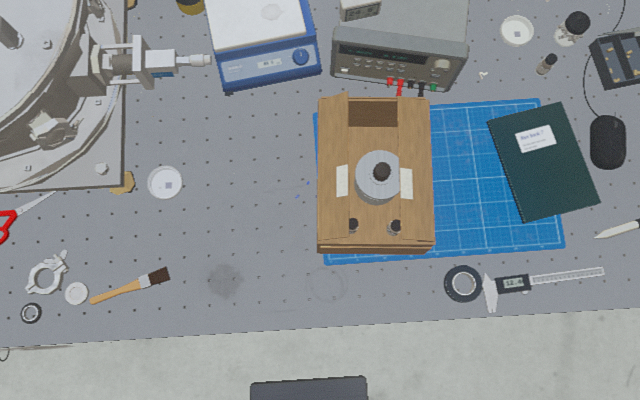

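View pics/side0.png

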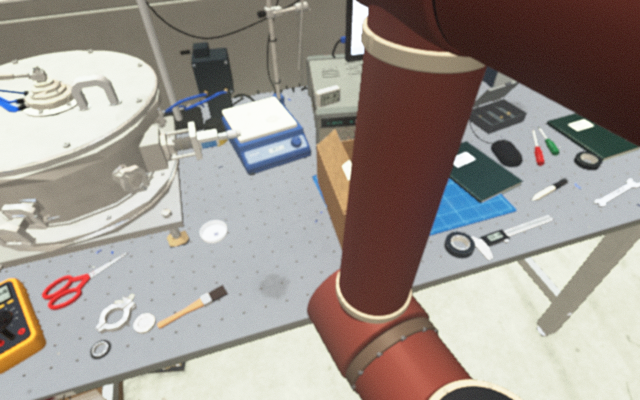

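The top view shows the carton at about (375,175), with the lid at (378,177), its knob at (382,172) and the vials at (353,225) and (395,227). In the side view the arm hides most of the carton. I'll enlarge the top view.

```bash
python3 - <<'E'
import cv2
i=cv2.imread("pics/top0.png")[85:265,295:455]
cv2.imwrite("pics/crop.png",cv2.resize(i[:, :],None,fx=3.3,fy=3.3,interpolation=cv2.INTER_CUBIC))
E
```

```text
(no output)
```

View pics/crop.png

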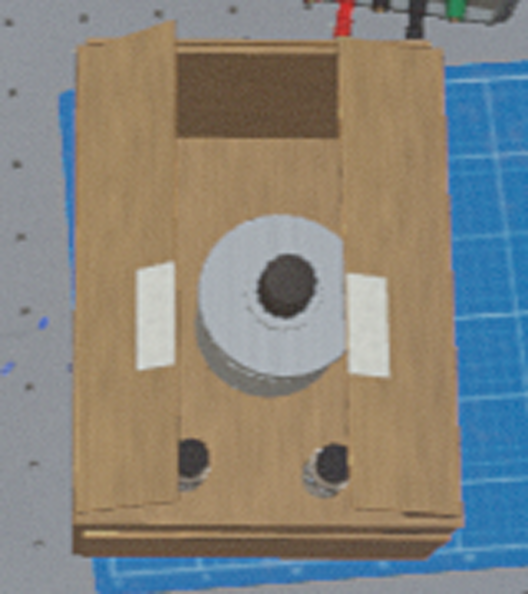

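The crop shows the wall-top corners at (76,43), (443,40), (462,519) and (75,527). The flap free edges run (175,22)–(178,503) on the left and (340,38)–(357,508) on the right. The knob top is at (288,282), the disc centre at about (281,296), and the vial caps at (192,457) and (333,463).

```bash
cat > h.py <<'E'
import numpy as np
from station import ctrl, optics, sensors
from scipy.spatial.transform import Rotation as R
np.set_printoptions(precision=4,suppress=True)
def ray(p,u,v):
    d=p["T"][:3,:3]@np.array([(u-p["cx"])/p["fx"],(v-p["cy"])/p["fy"],1]);return p["T"][:3,3],d
def atz(p,u,v,z):
    o,d=ray(p,u,v);return o+d*(z-o[2])/d[2]
def tool(target,):
    o=sensors.get_obs();return R.from_rotvec(o["tool_rot"]).inv().apply(np.array(target)-o["tool_pos"])
E
python3 - <<'E'
from h import *
p=optics.camera_params("top")
g=lambda x,y,z:atz(p,295+x/3.3,85+y/3.3,z)
c=[g(*a,.125) for a in [(76,43),(443,40),(462,519),(75,527)]];print(np.array(c))
print([np.linalg.norm(c[i]-c[i-1]) for i in range(4)]);ctr=np.mean(c,0);print("ctr",ctr)
ax=(c[0]+c[1]-c[2]-c[3]);ay=(c[0]+c[3]-c[1]-c[2]);yaw=np.arctan2(ax[1],ax[0]);print(yaw,np.arctan2(-ay[0],ay[1]))
X=np.array([np.cos(yaw),np.sin(yaw),0]);Y=np.array([-X[1],X[0],0])
for n,x,y,z in [("knob",288,282,.104),("disc",281,296,.074),("va",192,457,.056),("vb",333,463,.056)]:
    q=g(x,y,z);print(n,q,(q-ctr)@X,(q-ctr)@Y)
from scipy.optimize import brentq
# flap angle from free edge
for s,pts in((1,[(175,22),(178,503)]),(-1,[(340,38),(357,508)])):
  for a in pts:
    def f(t):
        z=.125+.062*np.sin(t);q=g(*a,z);return (q-ctr)@Y*s-(.093-.062*np.cos(t))
    ts=np.linspace(0,1.5,16);print(s,[(round(t,2),round(f(t),4)) for t in ts[2:12]], [(g(*a,.125+.062*np.sin(t))-ctr)@X for t in(.4,.6,.8)])
E
```

```text
[[ 0.7226 -0.0591  0.125 ]
 [ 0.713  -0.2493  0.125 ]
 [ 0.4631 -0.2313  0.125 ]
 [ 0.4706 -0.0428  0.125 ]]
[np.float64(0.25245303987953754), np.float64(0.19052175603693836), np.float64(0.2504892908484879), np.float64(0.1886678541208554)]
ctr [ 0.5923 -0.1456  0.125 ]
-0.06820550505688801 -0.04518277383031824
knob [ 0.5937 -0.1607  0.104 ] 0.002351589355338385 -0.014897799646099899
disc [ 0.5946 -0.161   0.074 ] 0.0032908889969999857 -0.015172282016495545
va [ 0.5137 -0.1086  0.056 ] -0.08091741513118562 0.031617371578211005
vb [ 0.506  -0.1833  0.056 ] -0.08357891656347304 -0.0434150389759309
1 [(np.float64(0.2), np.float64(0.0125)), (np.float64(0.3), np.float64(0.0114)), (np.float64(0.4), np.float64(0.0096)), (np.float64(0.5), np.float64(0.0073)), (np.float64(0.6), np.float64(0.0045)), (np.float64(0.7), np.float64(0.0011)), (np.float64(0.8), np.float64(-0.0028)), (np.float64(0.9), np.float64(-0.0072)), (np.float64(1.0), np.float64(-0.012)), (np.float64(1.1), np.float64(-0.0171))] [np.float64(0.12505987121352563), np.float64(0.12004015432278867), np.float64(0.11566530526244478)]
1 
[... 800 characters left out ...]
oat64(-0.0212)), (np.float64(1.0), np.float64(-0.0269)), (np.float64(1.1), np.float64(-0.0328))] [np.float64(0.11714397486143911), np.float64(0.11223279672909761), np.float64(0.10795254278148876)]
-1 [(np.float64(0.2), np.float64(0.0088)), (np.float64(0.3), np.float64(0.0062)), (np.float64(0.4), np.float64(0.0031)), (np.float64(0.5), np.float64(-0.0006)), (np.float64(0.6), np.float64(-0.0048)), (np.float64(0.7), np.float64(-0.0094)), (np.float64(0.8), np.float64(-0.0144)), (np.float64(0.9), np.float64(-0.0198)), (np.float64(1.0), np.float64(-0.0255)), (np.float64(1.1), np.float64(-0.0314))] [np.float64(-0.12167798392059129), np.float64(-0.12331455640742932), np.float64(-0.12474088338205212)]
```

```bash
cat >> h.py <<'E'
yaw=-.06;C=np.array([.5923,-.1456,0]);X=np.array([np.cos(yaw),np.sin(yaw),0]);Y=np.array([-X[1],X[0],0])
def car(x,y,z): return C+x*X+y*Y+[0,0,z]
Rd=R.from_matrix(np.array([X,-Y,[0,0,-1]]).T)
def rel(t):
    o=sensors.get_obs();r=R.from_rotvec(o["tool_rot"]);return r.inv().apply(np.array(t)-o["tool_pos"]),(r.inv()*Rd).as_rotvec()
E
python3 -c "
from h import *
print(rel(car(0,.004,.23)),rel(car(0,.004,.13)))"
```

```text
(array([ 0.5248, -0.3152,  0.0009]), array([-0.0019,  0.0001,  0.3579])) (array([ 0.5248, -0.315 ,  0.1009]), array([-0.0019,  0.0001,  0.3579]))
```

Units first: shifts go in shares of 0.75 m and turns go in shares of pi/2 rad. So 0.525 m / 0.75 = 0.7, 0.39 m / 0.75 = 0.52, 0.36 rad / 1.5708 = 0.2292.

Call:
move_tool --segments '[0,0.1733,-0.1067,0,0,0,0.0764,0,0.3467,-0.2133,0,0,0,0.1528,0,0.52,-0.32,0,0,0,0.2292,0,0.7,-0.42,0,0,0,0.2279,0,0.7,-0.42,0,0,0,0.2279,0,0.7,-0.42,0,0,0,0.2279,0,0.7,-0.42,0,0,0,0.2279,0,0.7,-0.42,0,0,0,0.2279,0,0.7,-0.42,0,0,0,0.2279,0,0.7,-0.42,0,0,0,0.2279,0,0.7,-0.42,0,0,0,0.2279,0,0.7,-0.42,0,0,0,0.2279,0,0.7,-0.42,0,0,0,0.2279,0,0.7,-0.42,0,0,0,0.2279,0,0.7,-0.42,0,0,0,0.2279,0,0.7,-0.42,0,0,0,0.2279,0,0.7,-0.42,0,0,0,0.2279,0,0.7,-0.42,0,0,0,0.2279,0,0.7,-0.42,0,0,0,0.2279]'

```text
t: 1.68
tool_pos: [0.5921, -0.1432, 0.231]
tool_rot: [3.14, -0.097, -0.001]
contact_force: [0.2, -0.1, -0.9]
opening: -0.0004
grip_force: 0.0
```

```bash
python3 -c "
from h import *
print(rel(car(0,.004,.13)))"
```

```text
(array([ 0.0004, -0.0016,  0.101 ]), array([ 0.0001,  0.0008, -0.0015]))
```

In the tool's units: 0.11 m / 0.75 = 0.1467, 0.098 m / 0.75 = 0.1307.

Call:
move_tool --segments '[0,0,0,0.0467,0,0,0,0,0,0,0.0933,0,0,0,0,0,0,0.1307,0,0,0,0,0,0,0.1307,0,0,0,0,0,0.02,0.1307,0,0,0,0,0,0.036,0.128,0,0,0,0,0,0.0453,0.116,0,0,0,0,0,0.056,0.1027,0,0,0,0,0,0.0667,0.096,0,0,0,0,0,0.08,0.0907,0,0,0,0,0,0.0933,0.0853,0,0,0,0,0,0.1067,0.0827,0,0,0,0,0,0.12,0.0827,0,0,0,0,0,0.1333,0.0827,0,0,0,0,0,0.1467,0.0827,0,0,0,0,0,0.1467,0.0827,0,0,0]'

```text
t: 3.02
tool_pos: [0.5857, -0.2541, 0.1686]
tool_rot: [3.14, -0.097, -0.002]
contact_force: [-0.3, 0.5, 0.4]
opening: -0.0
grip_force: 0.0
```

```bash
python3 - <<'E'
from h import *
import cv2
i=optics.get_image("top")[85:265,295:475]
cv2.imwrite("pics/t1.png",cv2.resize(i,None,fx=3.3,fy=3.3,interpolation=cv2.INTER_CUBIC)[...,::-1])
E
```

```text
(no output)
```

View pics/t1.png

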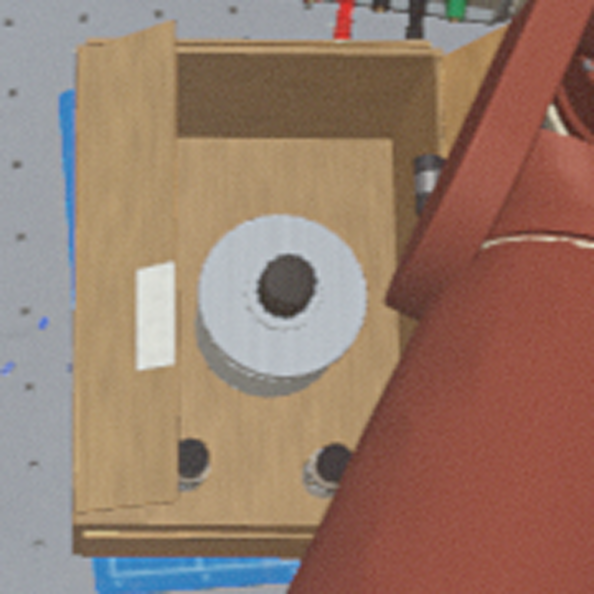

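The right flap now leans outward (its edge runs (440,50)–(505,28)), and the lid and vials are undisturbed. Next is the left flap.

In the tool's units: -0.216 m / 0.75 = -0.288, -0.208 m / 0.75 = -0.2773.

Call:
move_tool --segments '[0,0,-0.04,0,0,0,0,0,0,-0.08,0.0133,0,0,0,0,0,-0.12,0.0293,0,0,0,0,0,-0.16,0.0293,0,0,0,0,0,-0.1787,0.0293,0,0,0,0,0,-0.1893,0.0267,0,0,0,0,0,-0.2,0.016,0,0,0,0,0,-0.2107,0.0093,0,0,0,0,0,-0.224,0.0027,0,0,0,0,0,-0.2373,0,0,0,0,0,0,-0.2507,0,0,0,0,0,0,-0.264,0,0,0,0,0,0,-0.2773,0,0,0,0,0,0,-0.288,0,0,0,0,0,0,-0.288,0,0,0,0]'

```text
t: 4.32
tool_pos: [0.599, -0.0347, 0.1688]
tool_rot: [-3.14, 0.092, 0.001]
contact_force: [-0.0, -0.3, 0.4]
opening: -0.0001
grip_force: 0.0
```

Call:
move_tool --segments '[0,0,0.04,-0.0133,0,0,0,0.06,0,0.08,-0.0667,0,0,0,0.06,0,0.12,-0.0667,0,0,0,0.06,0,0.16,-0.0667,0,0,0,0.06,0,0.16,-0.0667,0,0,0,0.06,0,0.16,-0.0667,0,0,0,0.06,0,0.16,-0.0667,0,0,0,0.06,0,0.16,-0.0667,0,0,0]'

```text
t: 4.98
tool_pos: [0.5918, -0.1552, 0.2185]
tool_rot: [-3.139, 0.093, 0.002]
contact_force: [0.8, 0.0, 0.0]
opening: 0.06
grip_force: 0.0
```

```bash
python3 - <<'E'
from h import *
import cv2
o=sensors.get_obs()
cv2.imwrite("pics/w1.png",optics.get_image("wrist")[...,::-1])
i=optics.get_image("top")[85:265,275:475]
cv2.imwrite("pics/t2.png",cv2.resize(i,None,fx=3.3,fy=3.3,interpolation=cv2.INTER_CUBIC)[...,::-1])
print(optics.camera_params("wrist"),o["tool_pos"],o["tool_rot"],o["t"])
E
```

```text
{'fx': 337.4462285191343, 'fy': 337.4462285191343, 'cx': 315.4850006836733, 'cy': 201.58607923430802, 'tool_from_camera': array([[-0.0005, -0.9562, -0.2926,  0.0727],
       [ 1.    , -0.0003, -0.0006, -0.0004],
       [ 0.0005, -0.2926,  0.9562, -0.1424],
       [ 0.    ,  0.    ,  0.    ,  1.    ]])} [ 0.5918 -0.1552  0.2185] [-3.1395  0.093   0.0018] 4.9833
```

View pics/w1.png

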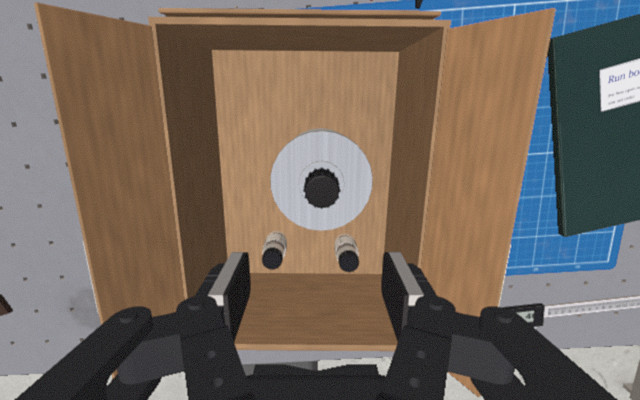

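View pics/t2.png

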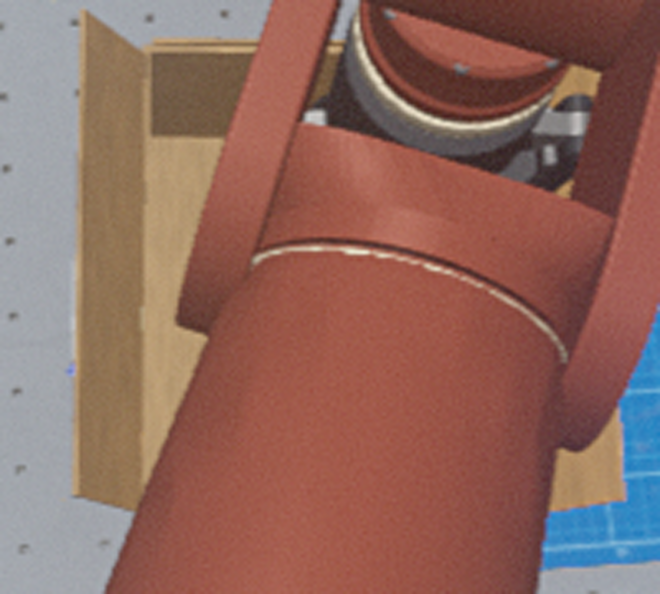

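Both flaps lean outward. In the wrist view the knob top is at (322,189), the disc centre at (321.5,180), and both vials are standing.

```bash
python3 - <<'E'
from h import *
o=sensors.get_obs();p=dict(optics.camera_params("wrist"));T=np.eye(4);T[:3,:3]=R.from_rotvec(o["tool_rot"]).as_matrix();T[:3,3]=o["tool_pos"]
p["T"]=T@p["tool_from_camera"]
a=atz(p,322,189,.104);b=atz(p,321.5,180.5,.074);print(a,b,np.linalg.norm(atz(p,271,181,.074)-atz(p,372,181,.074)))
m=(a+b)/2; m=m*.5+np.array([.594,-.1608,0])*.5;m[2]=.0963-ctrl.tcp_to_grasp
print(m,rel(m))
E
```

```text
[ 0.5959 -0.1598  0.104 ] [ 0.5956 -0.1599  0.074 ] 0.08821949072765846
[ 0.5949 -0.1603  0.0776] (array([0.0034, 0.0051, 0.1412]), array([-0.0004,  0.0009,  0.0012]))
```

In the tool's units: 0.141 m / 0.75 = 0.188, 0.06 m / 0.75 = 0.08.

Call:
move_tool --segments '[0.06,0.0045,0.0067,0.04,0,0,0,0.06,0.0045,0.0067,0.08,0,0,0,0.06,0.0045,0.0067,0.12,0,0,0,0.06,0.0045,0.0067,0.1467,0,0,0,0.06,0.0045,0.0067,0.1667,0,0,0,0.06,0.0045,0.0067,0.18,0,0,0,0.06,0.0045,0.0067,0.188,0,0,0,0.06,0.0045,0.0067,0.188,0,0,0,0.06,0.0045,0.0067,0.188,0,0,0]' --force 90

```text
t: 5.83
tool_pos: [0.5956, -0.1613, 0.079]
tool_rot: [3.14, -0.094, 0.001]
contact_force: [-0.0, -0.2, 0.3]
opening: 0.0599
grip_force: 0.0
```

Call:
move_tool --segments '[0.04,0,0,0,0,0,0,0.03,0,0,0,0,0,0,0.0,0,0,0,0,0,0,0,0,0,0,0,0,0,0,0,0,0,0,0,0,0,0,0,0,0,0,0,0,0,0,0,0,0,0,0,0,0,0,0,0,0]' --force 90

```text
t: 6.5
tool_pos: [0.5961, -0.1616, 0.0801]
tool_rot: [3.14, -0.095, 0.004]
contact_force: [-0.5, 1.3, 5.5]
opening: 0.0254
grip_force: 88.1
```

In the tool's units: -0.003 m / 0.75 = -0.004, -0.0025 m / 0.75 = -0.0033.

Call:
move_tool --segments '[0,0,0,-0.0007,0,0,0,0,0,0,-0.0013,0,0,0,0,0,0,-0.002,0,0,0,0,0,0,-0.0027,0,0,0,0,0,0,-0.0033,0,0,0,0,0,0,-0.004,0,0,0,0,0,0,-0.004,0,0,0,0,0,0,-0.004,0,0,0]'

```text
t: 7.17
tool_pos: [0.5947, -0.1611, 0.0805]
tool_rot: [-3.139, 0.095, 0.001]
contact_force: [3.8, 1.5, -4.1]
opening: 0.0251
grip_force: 88.6
```

Call:
move_tool --segments '[0,0,0,-0.0007,0,0,0,0,0,0,-0.0013,0,0,0,0,0,0,-0.002,0,0,0,0,0,0,-0.0027,0,0,0,0,0,0,-0.0027,0,0,0,0,0,0,-0.0027,0,0,0]'

```text
t: 7.67
tool_pos: [0.5942, -0.161, 0.0813]
tool_rot: [-3.139, 0.095, 0.003]
contact_force: [4.9, 0.2, -11.4]
opening: 0.0254
grip_force: 89.0
```

In the tool's units: -0.0015 m / 0.75 = -0.002, -0.001 m / 0.75 = -0.0013.

Call:
move_tool --segments '[0,0,0,-0.0007,0,0,0,0,0,0,-0.0013,0,0,0,0,0,0,-0.002,0,0,0,0,0,0,-0.002,0,0,0,0,0,0,-0.002,0,0,0]'

```text
t: 8.08
tool_pos: [0.5938, -0.1609, 0.0818]
tool_rot: [-3.139, 0.095, 0.004]
contact_force: [7.7, 0.1, -15.4]
opening: 0.0248
grip_force: 89.2
```

Call:
move_tool --segments '[0,0,0,-0.0007,0,0,0,0,0,0,-0.0013,0,0,0,0,0,0,-0.002,0,0,0,0,0,0,-0.002,0,0,0,0,0,0,-0.002,0,0,0]'

```text
t: 8.5
tool_pos: [0.5934, -0.1609, 0.0825]
tool_rot: [-3.139, 0.095, 0.006]
contact_force: [7.9, -0.8, -15.2]
opening: 0.0253
grip_force: 89.4
```

In the tool's units: 0.002 m / 0.75 = 0.0027, 0.0015 m / 0.75 = 0.002.

Call:
move_tool --segments '[0,0.0007,0,0,0,0,0,0,0.0013,0,0,0,0,0,0,0.002,0,0,0,0,0,0,0.0027,0,0,0,0,0,0,0.0027,0,0,0,0,0]'

```text
t: 8.92
tool_pos: [0.5948, -0.161, 0.0841]
tool_rot: [-3.138, 0.094, 0.01]
contact_force: [-0.9, 1.0, -10.3]
opening: 0.0255
grip_force: 89.6
```

Call:
move_tool --segments '[0,0,0,-0.0007,0,0,0,0,0,0,-0.0013,0,0,0,0,0,0,-0.0013,0,0,0,0,0,0,-0.0013,0,0,0]'

```text
t: 9.25
tool_pos: [0.5991, -0.1625, 0.0904]
tool_rot: [3.138, -0.095, 0.008]
contact_force: [-1.1, 0.6, -1.7]
opening: 0.0253
grip_force: 91.0
```

In the tool's units: -0.005 m / 0.75 = -0.0067, -0.003 m / 0.75 = -0.004.

Call:
move_tool --segments '[0,-0.0013,0,-0.0027,0,0,0,0,-0.0027,0,-0.0053,0,0,0,0,-0.004,0,-0.0067,0,0,0,0,-0.004,0,-0.0067,0,0,0,0,-0.004,0,-0.0067,0,0,0]'

```text
t: 9.67
tool_pos: [0.5941, -0.1615, 0.0925]
tool_rot: [3.14, -0.095, 0.001]
contact_force: [0.0, -0.2, -1.7]
opening: 0.0254
grip_force: 91.0
```

```bash
python3 - <<'E'
from h import *
import cv2
o=sensors.get_obs();w=optics.get_image("wrist")[...,::-1];cv2.imwrite("pics/w2.png",w)
s=cv2.resize(optics.get_image("side")[100:260,270:480],None,fx=3,fy=3,interpolation=cv2.INTER_CUBIC)[...,::-1];cv2.imwrite("pics/s2.png",s)
w=cv2.resize(w[150:390,160:480],None,fx=2.4,fy=2.4);cv2.imwrite("pics/w2c.png",w)
print(o["tool_pos"],R.from_rotvec(o["tool_rot"]).as_matrix()[:,2],o["wrist_torque"])
E
```

```text
[ 0.5941 -0.1615  0.0925] [ 0.0003 -0.0002 -1.    ] [ 0.0251 -0.0232 -0.0165]
```

View pics/w2.png

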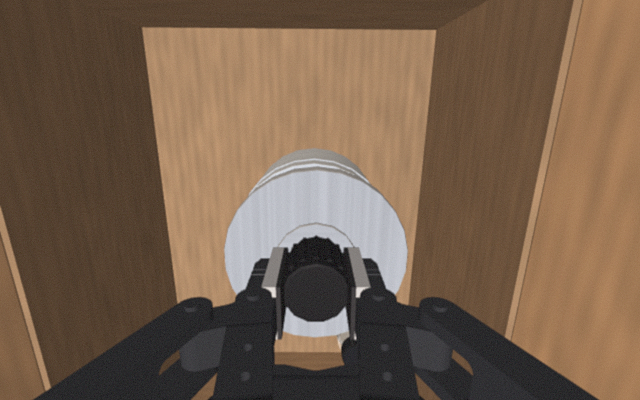

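The lid is off and hangs in the grip, with the disc spanning columns 225–407 and its top edge at row 167. I'll check its lift and tilt in crops.

View pics/w2c.png

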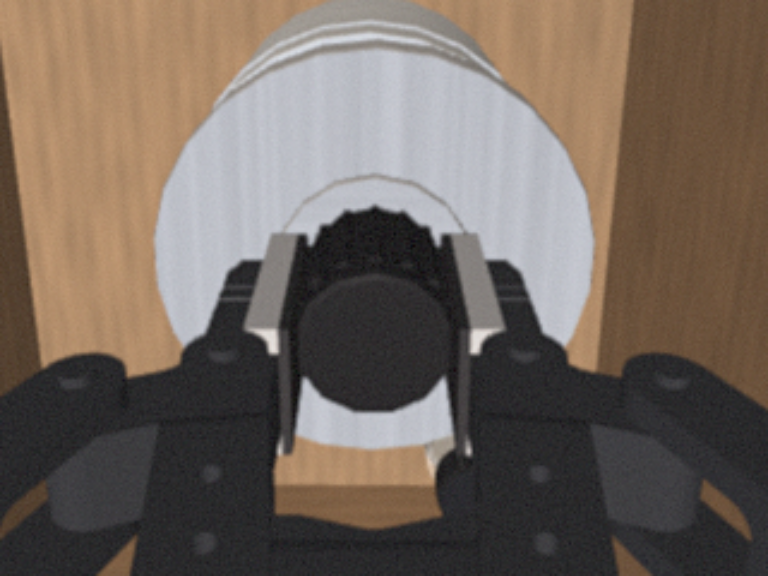

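View pics/s2.png

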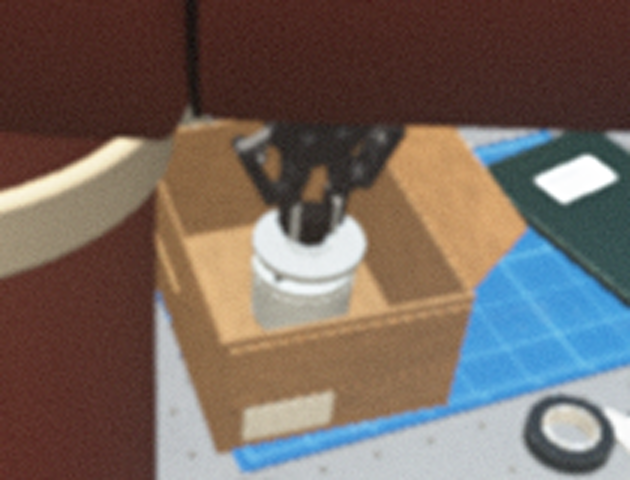

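In the wrist crop the disc edge passes (155,240), (594,250), (375,48) and (372,448), and the knob top is centred at (376,343). The side crop shows the lid clear of the canister at about (308,250).

```bash
python3 - <<'E'
from h import *
from scipy.optimize import least_squares
o=sensors.get_obs();p=dict(optics.camera_params("wrist"));T=np.eye(4);T[:3,:3]=R.from_rotvec(o["tool_rot"]).as_matrix();T[:3,3]=o["tool_pos"]
W=T@p["tool_from_camera"];V=np.linalg.inv(W)
pts=np.array([(155,240),(594,250),(375,48),(372,448),(300,436),(568,348),(182,348),(162,190),(588,195)])/2.4+[160,150]
kt=np.array([376,343])/2.4+[160,150]
a=np.linspace(0,2*np.pi,721)
def proj(w):
    c=w@V[:3,:3].T+V[:3,3];return np.c_[p["fx"]*c[:,0]/c[:,2]+p["cx"],p["fy"]*c[:,1]/c[:,2]+p["cy"]]
def f(s,full=True):
    r=R.from_rotvec([s[3],s[4],0]) if full else R.identity()
    e=proj(s[:3]+r.apply(np.c_[.045*np.cos(a),.045*np.sin(a),0*a]))
    d=[]
    c=e.mean(0)
    for q in pts:
        k=np.argmin(np.linalg.norm(e-q,axis=1));d.append(np.linalg.norm(e[k]-q)*np.sign(np.linalg.norm(q-c)-np.linalg.norm(e[k]-c)))
    kp=proj((s[:3]+r.apply([0,0,.03]))[None])[0]
    return np.r_[d,kp-kt]
for full in(True,False):
    x=least_squares(f,np.r_[.596,-.161,.085,0,0][:5 if full else 3],args=(full,),diff_step=1e-4,x_scale=[.01,.01,.01,.1,.1][:5 if full else 3])
    print(x.x,f(x.x,full))
E
```

```text
[ 0.5907 -0.1609  0.0843  0.0038  0.0056] [-0.3157 -0.4065 -0.2209 -0.5037 -0.496   0.8677  0.4304  0.7111  0.3411
 -0.1889  0.4511]
[ 0.591  -0.1609  0.0846] [-0.4587 -0.7113 -0.6684  0.2839 -0.2948  0.9148  0.6012  0.5251  0.0813
 -0.4934  0.5354]
```

In the tool's units: -0.0045 m / 0.75 = -0.006, 0.004 m / 0.75 = 0.0053.

Call:
move_tool --segments '[0,0,0,-0.0027,0,0,0,0,0,0,-0.006,0,0,0,0,0.0027,0,-0.006,0,0,0,0,0.0053,0,-0.006,0,0,0,0,0.0053,0,-0.006,0,0,0,0,0.0053,0,-0.006,0,0,0,0,0.0053,0,-0.006,0,0,0,0,0.0053,0,-0.006,0,0,0,0,0.0053,0,-0.006,0,0,0]'

```text
t: 10.52
tool_pos: [0.598, -0.1616, 0.0967]
tool_rot: [-3.14, 0.095, 0.0]
contact_force: [0.4, 0.7, -1.5]
opening: 0.0258
grip_force: 91.0
```

```bash
python3 - <<'E'
from h import *
import cv2
cv2.imwrite("pics/w3.png",optics.get_image("wrist")[...,::-1])
E
```

```text
(no output)
```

View pics/w3.png

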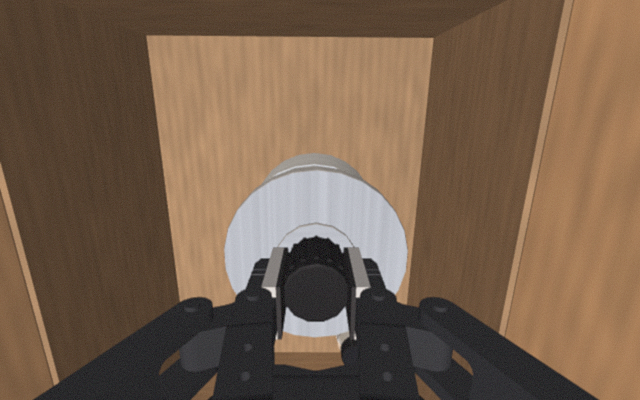

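The disc sits unchanged in the grip (columns 225–407), level and about 15 mm up, centred over the canister. Handing in.

```bash
python3 -c "
from station import ctrl, optics, sensors
print(ctrl.finish_job())"
```

```text
the job is handed in; nothing more can be done
None
```

I swung both long flaps open until they leaned outward, freed the lid from the gasket, and handed the job in at about 10.6 s with the gripper holding the lid level over the canister, about 15 mm up. I saw no sign of a knocked vial, though the last pictures show only one of the two, partly.

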